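# Nest the rinsed measuring dippers on the drip mat

## Robot

A 6-joint arm with a two-finger parallel gripper is mounted at the origin on the work surface. World frame = base frame: x ahead of the robot, y to its left, z up, the work surface at z = 0. Lengths are in m, angles in rad, forces in N, time in s.
With the tool pointing down it reaches from about 0.4 to 0.825 m from the base axis. Payload 7 kg.
Tool frame: the origin (TCP) lies on the centre line of the jaws, within the pads' length; the fingertips stand 25 mm ahead of it and the grasp point (between the pads) lies 6 mm ahead of it; z points along the fingers, y is the line along which they close (so a half turn about z gives the same grasp; the last joint's range is limited). The gripper opens to 85 mm and grips with 20 to 120 N. Pads are 22 mm wide; open, the fingers measure 114 mm over their backs; the gripper's body (76 mm by 85 mm) begins 54 mm behind the grasp point. The pads swing forward as they close: fully open they stand 13 mm farther back than shut.
Start: joints at [1.428, 0.359, 0.012, 0, -1.224, -0.288], TCP at [0.282, 0.613, 0.256] pointing down, gripper open.
Joint ranges: [-3.07, 3.07], [-1.43, 2.12], [-1.02, 1.25], [-3.03, 1.67], [-3.05, -0], [-3.03, 3.03]. Speed limits (rad/s): [2.39, 2.39, 3.01, 3.14, 3.14, 3.14].

## Interface

Orientations are given as a unit quaternion [w, x, y, z].
In Python, from station import ctrl gives the robot as it stands.
- The arm moves only by the tool drive_tool, never from a script. Its argument "targets" is a list that holds one entry, the list of rows, each a list of 7 numbers: the opening, from -1 (shut) to 1 (fully open), then the shift along the world's x, y, z as a fraction of full scale, then the turn, a rotation vector about the world's x, y, z as a fraction of full scale. A call has exactly 5 rows; each row is the pose to reach, as a shift and turn from the pose commanded when the call began; what a row does not reach only later rows make up. Full scale, the value 1, is 0.3 m for a shift and 0.5 rad for a turn. A row lasts 1/8 s, in which the tool goes at most 62.5 mm and 10.7 degrees, less where a joint would pass 70% of its speed; a pose out of reach is approached as far as the arm can. A call with a number of a shift or a turn outside -1 to 1 is refused whole. A call with a gripper value outside its range is refused whole. The fingers move at their own pace and stop on an object; "grip_force" is the grip in N (left out, the last holds). Time passes only in rows, so rows that repeat a pose let the fingers close, or fill a call up. It gives the time, the measured TCP pose, the force, the opening and the grip force at its end, in the units of the state.
- ctrl.sense(): the state, without advancing time (a new reading comes with each control period).
- ctrl.get_image(name): name is "scene" or "side" or "wrist"; returns a dict with "pixels" (480x640x3 uint8, red, green, blue), "mtx" (3x3 intrinsics, pixels), "R" (3x3) and "t" (3): a world point X has camera coordinates R X + t. Camera axes: x right, y down, z forward; pixel columns grow to the right and rows downward; lengths in m; the calibration is good to about 2 mm. A picture is of the moment at which its call begins. There is no depth.
- ctrl.close_job(): hands the job in; it is judged then, once.
The state is a dict: "time": time; "q": joint angles; "dq": joint speeds; "joint_torque": joint torques, N m; "eef_pos": TCP position; "ee_rot": TCP orientation; "wrist_force": force on the tool from outside, world axes, zero at the start; "torque": the same for the moment, N m; "grip_width": opening from 0.0 (shut) to 1.0 (fully open); "grasp_force": force on a finger pad.
Only numpy, scipy, OpenCV 4.12 (cv2) and the standard library are available. Lean on these libraries where they do the work, as an engineer would, in place of code of your own. Each camera call takes 0.05 s, during which the arm holds its last target. There are 200 camera calls.

## Task

Put the three rinsed steel measuring dippers away as one nest standing upright on the round dark drip mat: the large one (blue grip) with its whole foot on the mat, the middle one (green grip) fully home inside it, and the small one (red grip) fully home inside the middle one. Set each dipper down rather than dropping it, and leave everything else on the bench where it is.

Things in the scene. Friction and masses are not known exactly. Their poses are not given: they have to be found in the camera images.
- large: large open steel dipper: tapered round cup, outside 80 mm at the foot, 92 mm at the rim, 70 mm high, wall 3.5, floor 5 mm. One upright blue grip bar on one side of the rim: 10 mm thick (radially), 20 mm wide, rising 60 mm above the rim, centre 48 mm from the cup's axis. Origin: centre of the underside; z up, x from the axis to the grip.
- large_grip (a point): point to pinch on the large dipper's blue grip: the bar's centre line, 15 mm below its top, 115 mm above the dipper's underside; pinch across the 10 mm thickness (along the dipper's x)
- middle: middle open steel dipper: tapered round cup, outside 65 mm at the foot, 76 mm at the rim, 68 mm high, wall 3.5, floor 5 mm. One upright green grip bar on one side of the rim: 10 mm thick (radially), 20 mm wide, rising 60 mm above the rim, centre 39 mm from the cup's axis. Origin: centre of the underside; z up, x from the axis to the grip.
- middle_grip (a point): point to pinch on the middle dipper's green grip: the bar's centre line, 15 mm below its top, 113 mm above the dipper's underside; pinch across the 10 mm thickness (along the dipper's x)
- small: small open steel dipper: tapered round cup, outside 50 mm at the foot, 60 mm at the rim, 64 mm high, wall 3.5, floor 5 mm. One upright red grip bar on one side of the rim: 10 mm thick (radially), 20 mm wide, rising 60 mm above the rim, centre 31 mm from the cup's axis. Origin: centre of the underside; z up, x from the axis to the grip.
- small_grip (a point): point to pinch on the small dipper's red grip: the bar's centre line, 15 mm below its top, 109 mm above the dipper's underside; pinch across the 10 mm thickness (along the dipper's x)
- mat: round flat dark drip mat with grey rings, 140 mm across, 3 mm thick, fixed to the bench; origin: centre of its underside (top 3 mm higher). In the nest each dipper stands on the 5 mm floor of the next larger one, with about 4 mm of play all round; turn the grips to different sides so that the gripper has room.
- reagent_bottle: bystander: white capped bottle, 54 mm across, 120 mm high; origin under its centre
- amber_jar: bystander: amber glass jar with a lid, 56 mm across, 85 mm high; origin under its centre
- mouse: bystander: black computer mouse, 100 x 58 x 30 mm; origin under its centre
- highlighter: bystander: yellow highlighter lying flat, 105 x 22 x 16 mm, long along its x; origin under its centre
- pipette: bystander: grey hand pipette lying flat, about 250 mm long along its x (from -125 to +125 mm), 26 mm wide, 22 mm high; origin under its middle
- cup: bystander: white plastic cup without a grip, 64 mm across the rim, 70 mm high; origin under its centre

How it is judged:
At the end, for the whole second after the job is handed in: Large dipper on the mat: centres within 30 mm, underside under 8 mm above the bench. Middle one in it, small one in the middle one: each underside under 10 mm above that of the dipper around it, centred within 8 mm. All upright within 0.08 rad, at rest (horizontal distance between large and mat below 0.03 m and height (world z) of large below 0.008 m and horizontal distance between middle and large below 0.008 m and z of middle in the frame of large between 0 and 0.01 m and horizontal distance between small and middle below 0.008 m and z of small in the frame of middle between 0 and 0.01 m and angle between each of large, middle, small's own z axis and vertical below 0.08 rad and linear speed of each of large, middle, small below 0.02 m/s); the robot touches nothing.
It fails at once if a dipper is dropped or thrown: faster than 0.6 m/s (a fall of about 20 mm) while the fingers do not touch it ((linear speed of large above 0.6 m/s and contact force between the fingers and large below 0.05 N) or (linear speed of middle above 0.6 m/s and contact force between the fingers and middle below 0.05 N) or (linear speed of small above 0.6 m/s and contact force between the fingers and small below 0.05 N)).
It fails at once if a bystander on the bench is moved more than 30 mm (distance of any of reagent_bottle, amber_jar, mouse, highlighter, pipette, cup from where it was at the start of the episode above 0.03 m).
It also fails if it takes over 72 s, if anything falls off the work surface, if the arm or the gripper's body presses on something with over 40 N, if the wrist force passes 120 N, or if a joint passes its speed limit or range.

## Working session

There is one attempt and no reset: what is moved stays moved. The work goes in short steps, Python scripts to look and compute and a tool call to move; the robot and the scene stay as the last step left them, time stands still between calls to the robot, and variables do not carry over. Pictures are saved under pics/ and viewed, at most 10 in all, crops included, and the job is handed in when it is done.

Besides the shell and the picture viewer there is one more tool, called after "Request:" by a JSON object that holds its "op" and its "data", one argument or row to a line. drive_tool: Moves the arm, as the interface text tells. Its arguments: {"type":"object","properties":{"targets":{"type":"array","items":{"type":"array","items":{"type":"array","items":{"type":"number"}}}},"grip_force":{"type":"number"}},"required":["targets"]}

```bash
mkdir -p pics; ls
python3 - <<'E'
from station import ctrl
import cv2,numpy as np
s=ctrl.sense();print(s)
ims={}
for n in("scene","side"):
    d=ctrl.get_image(n);cv2.imwrite(f"pics/{n}0.png",d["pixels"][:,:,::-1]);np.savez(f"pics/{n}0.npz",**d)
    print(n,d["mtx"].round(1).tolist(),d["R"].round(3).tolist(),d["t"].round(3).tolist())
E
```

```text
pics
{'time': 0.0, 'q': array([ 1.42812974e+00,  3.59395986e-01,  1.10451669e-02, -3.46401262e-04,
       -1.22411870e+00, -2.88072815e-01]), 'dq': array([-0.00075628,  0.00040665, -0.00057678,  0.00021321,  0.00110142,
        0.00055422]), 'joint_torque': array([ 5.59863111e-04, -5.83321452e+01,  2.93419987e+01,  6.93667307e+00,
       -6.04297325e-03,  8.08501852e-06]), 'eef_pos': array([0.28169418, 0.61291218, 0.25535249]), 'ee_rot': array([ 8.46213984e-04,  9.76884491e-01, -2.13766146e-01, -1.01647388e-04]), 'wrist_force': array([-0.39521238, -0.60817189,  0.09012094]), 'torque': array([-0.00155383, -0.01660184,  0.04861308]), 'grasp_force': 0.0, 'grip_width': 1.0005379512902979}
scene [[606.3, 0.0, 321.0], [0.0, 606.3, 248.4], [0.0, 0.0, 1.0]] [[0.604, 0.797, -0.005], [0.611, -0.467, -0.639], [-0.512, 0.383, -0.769]] [-0.332, -0.284, 1.644]
side [[438.5, 0.0, 315.6], [0.0, 438.5, 234.7], [0.0, 0.0, 1.0]] [[0.993, -0.118, 0.014], [-0.081, -0.76, -0.645], [0.087, 0.64, -0.764]] [-0.526, 0.118, 0.862]
```

View pics/scene0.png

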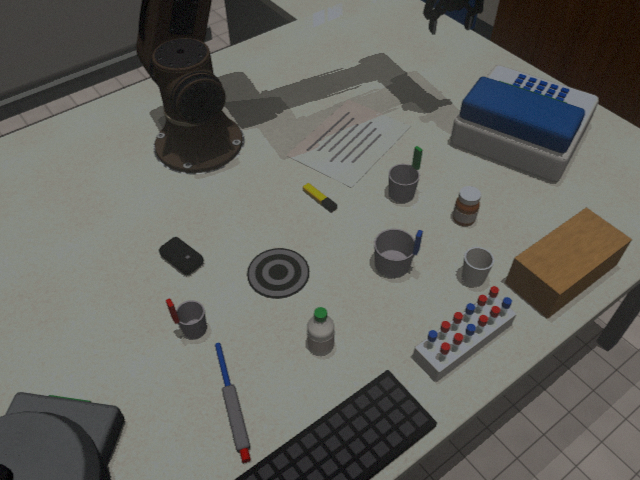

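View pics/side0.png

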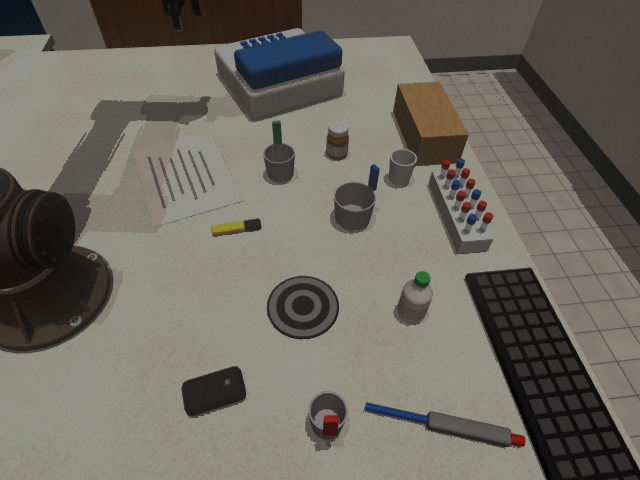

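Both views show the dippers clearly. In scene, large is at (394,253) with its blue grip at (418,241). Middle is at (403,184) with its grip at (417,157), small at (191,320) with its grip at (172,311), and the mat at (278,272). In side, they are at (354,207), (280,163), (328,413) and (303,306). I'll segment next.

```bash
cat > h.py <<'E'
import cv2,numpy as np
def ray(d,p):
    R,t,K=d["R"],d["t"],d["mtx"]
    v=R.T@np.linalg.solve(K,[p[0],p[1],1.]);return -R.T@t,v/np.linalg.norm(v)
def plane(d,p,z):
    c,v=ray(d,p);return c+v*(z-c[2])/v[2]
def tri(rs):
    A=sum(np.eye(3)-np.outer(v,v) for c,v in rs);b=sum((np.eye(3)-np.outer(v,v))@c for c,v in rs)
    X=np.linalg.solve(A,b);return X,max(np.linalg.norm(np.cross(X-c,v)) for c,v in rs)
def proj(d,X):
    p=d["mtx"]@(d["R"]@np.asarray(X)+d["t"]);return p[:2]/p[2]
def colmask(im,c):
    h=cv2.cvtColor(im,cv2.COLOR_RGB2HSV);lo,hi={"blue":(105,130),"green":(45,85),"red":(172,8)}[c]
    H=h[...,0];m=((H>=lo)&(H<=hi)) if lo<hi else ((H>=lo)|(H<=hi))
    return (m&(h[...,1]>110)&(h[...,2]>35)).astype(np.uint8)
def blob(m,near,win):
    w=np.zeros_like(m);x,y=near;w[max(0,y-win):y+win,max(0,x-win):x+win]=1
    n,l,st,ce=cv2.connectedComponentsWithStats(m*w);i=1+np.argmax(st[1:,4]);return (l==i).astype(np.uint8),st[i],ce[i]
E
python3 - <<'E'
from h import *
D={n:dict(np.load(f"pics/{n}0.npz")) for n in("scene","side")}
spots={"scene":[(394,253,"blue"),(403,184,"green"),(191,320,"red"),(278,272,None)],"side":[(354,207,"blue"),(280,163,"green"),(328,413,"red"),(303,306,None)]}
rows=[]
for n,d in D.items():
    im=d["pixels"];hs=cv2.cvtColor(im,cv2.COLOR_RGB2HSV);r=[]
    for x,y,c in spots[n]:
        r.append(cv2.resize(im[y-40:y+40,x-40:x+40],(200,200),interpolation=cv2.INTER_NEAREST))
        if c:
            m,st,ce=blob(colmask(im,c),(x,y),45);print(n,c,st,ce.round(1),cv2.minAreaRect(cv2.findNonZero(m)))
        print(hs[y,x-38:x+39:4].tolist() if c else '')
    rows.append(np.hstack(r))
cv2.imwrite("pics/z.png",np.vstack(rows)[:,:,::-1])
E
```

```text
scene blue [416 230   6   7  29] [418.9 233.3] ((419.10003662109375, 233.3000030517578), (4.0249223709106445, 6.708203315734863), 26.56505012512207)
[[27, 19, 137], [45, 15, 139], [37, 17, 137], [43, 13, 141], [27, 19, 133], [150, 5, 47], [165, 11, 93], [163, 16, 115], [150, 9, 118], [168, 11, 118], [150, 9, 115], [162, 11, 117], [10, 14, 56], [160, 13, 57], [120, 31, 66], [113, 89, 57], [34, 15, 135], [30, 15, 138], [20, 17, 135], [34, 15, 137]]
scene green [415 146   7   6  22] [418.  148.4] ((418.0768737792969, 148.3845977783203), (6.656403064727783, 2.773500919342041), 33.6900634765625)
[[60, 7, 140], [55, 11, 142], [60, 7, 139], [43, 17, 138], [30, 18, 138], [41, 15, 137], [30, 10, 49], [30, 5, 52], [90, 9, 54], [160, 14, 106], [156, 14, 89], [158, 9, 109], [110, 13, 59], [30, 8, 92], [43, 13, 138], [26, 13, 135], [39, 13, 136], [40, 11, 136], [45, 15, 136], [45, 7, 139]]
scene red [166 299  13  24 132] [172.2 310.2] ((172.5, 310.5), (25.440261840820312, 5.756555557250977), 68.19859313964844)
[[25, 21, 135], [23, 17, 136], [30, 21, 136], [36, 19, 136], [34, 13, 138], [7, 72, 78]
[... 681 characters left out ...]
(276.0, 122.0), (2.0, 6.0), 90.0)
[[28, 28, 146], [30, 26, 146], [32, 24, 146], [28, 28, 146], [30, 28, 146], [30, 26, 147], [23, 19, 54], [15, 27, 56], [13, 25, 71], [17, 25, 70], [15, 21, 73], [18, 22, 57], [18, 23, 55], [30, 18, 116], [32, 23, 146], [33, 21, 147], [32, 23, 147], [26, 30, 145], [32, 24, 147], [32, 24, 148]]
side red [323 415  16  21 286] [330.4 424.7] ((330.5, 425.0), (20.0, 15.0), 90.0)
[[25, 31, 146], [28, 26, 145], [30, 24, 147], [30, 26, 146], [30, 28, 147], [9, 21, 123], [12, 24, 54], [9, 20, 127], [5, 21, 131], [9, 20, 130], [6, 20, 128], [4, 17, 121], [12, 26, 50], [15, 22, 46], [7, 19, 120], [24, 35, 147], [28, 28, 146], [24, 33, 146], [23, 35, 147], [24, 33, 146]]
```

View pics/z.png

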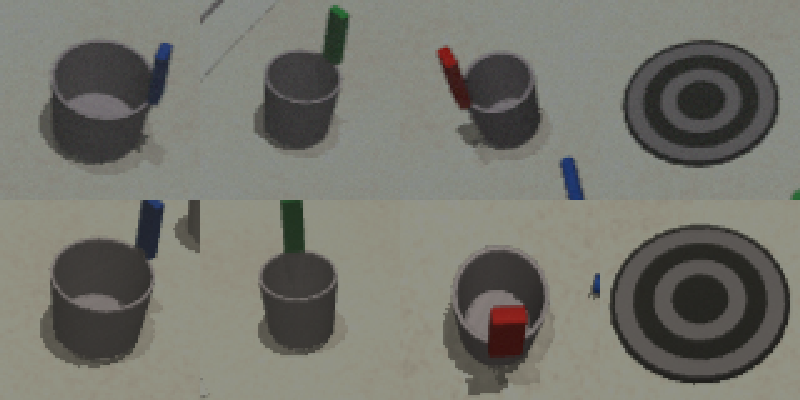

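The zoomed crops show each bar standing at its rim and the mat rings as clean ellipses. Next I'll triangulate the bar tops and bases, the rims and the mat.

```bash
cat >> h.py <<'E'
def bar(im,c,near,win):
    h=cv2.cvtColor(im,cv2.COLOR_RGB2HSV).astype(int);lo,hi={"blue":(100,135),"green":(45,90),"red":(170,10)}[c]
    H=h[...,0];m=((H>=lo)&(H<=hi)) if lo<hi else ((H>=lo)|(H<=hi))
    m=(m&(h[...,1]>60)).astype(np.uint8);return blob(cv2.morphologyEx(m,cv2.MORPH_CLOSE,np.ones((3,3))),near,win)
E
cat > m.py <<'E'
from h import *
D={n:dict(np.load(f"pics/{n}0.npz")) for n in("scene","side")}
S={"large":("blue",(394,253),(354,200),.070,.092,.130),"middle":("green",(403,175),(280,155),.068,.076,.128),"small":("red",(186,318),(328,413),.064,.060,.124)}
for k,(c,a,b,hr,dr,ht) in S.items():
    T=[];B=[];C=[];Rm=[]
    for n,p in zip(D,(a,b)):
        d=D[n];im=d["pixels"];m,st,ce=bar(im,c,p,50)
        # image direction of vertical
        Xb=plane(d,ce,ht-.03);v=proj(d,Xb+[0,0,.03])-proj(d,Xb-[0,0,.03]);v/=np.linalg.norm(v)
        q=cv2.findNonZero(m)[:,0].astype(float);s=(q-ce)@v;u=(q-ce)@[-v[1],v[0]]
        mid=ce+np.array([-v[1],v[0]])*(u.min()+u.max())/2
        C.append(ray(d,ce))
        T.append(ray(d,mid+v*(s.max()-.5)));B.append(ray(d,mid+v*(s.min()+.5)))
        print(k,n,"bar len px",np.ptp(s).round(1),"w",np.ptp(u).round(1),"expected",np.linalg.norm(proj(d,Xb+[0,0,.03])-proj(d,Xb-[0,0,.03])).round(1))
        h=cv2.cvtColor(im,cv2.COLOR_RGB2HSV);g=((h[...,2]<100)&(h[...,1]<60)&(m==0)).astype(np.uint8)
        g,st,ce=blob(g,p,45)
        cn=max(cv2.findContours(g,cv2.RETR_EXTERNAL,cv2.CHAIN_APPROX_NONE)[0],key=cv2.contourArea)
        hu=cv2.convexHull(cn)[:,0].astype(float);l,r=hu[hu[:,0].argmin()],hu[hu[:,0].argmax()]
        print("   steel bbox",st)
    for nm,r in(("top",T),("base",B),("cen",C)):
        X,e=tri(r);print("  ",nm,X.round(4),"gap mm",round(e*1e3,1))
for n,p in zip(D,((278,272),(303,306))):
    d=D[n];g=cv2.cvtColor(d["pixels"],cv2.COLOR_RGB2GRAY);m,st,ce=blob((g<105).astype(np.uint8),p,50)
    cn=max(cv2.findContours(m,cv2.RETR_EXTERNAL,cv2.CHAIN_APPROX_NONE)[0],key=cv2.contourArea)
    W=np.array([plane(d,q,.003) for q in cn[:,0]],np.float32)[:,:2];c,r=cv2.minEnclosingCircle(W);print("mat",n,np.round(c,4),"dia",2*r, "mean",W.mean(0))
    e=cv2.fitEllipse(cn);D[n]["e"]=ray(d,e[0])
print("mat tri",tri([D[n]["e"] for n in D]))
E
python3 m.py
```

```text
large scene bar len px 24.1 w 5.5 expected 18.6
   steel bbox [ 370  230   48   49 1552]
large side bar len px 25.8 w 8.4 expected 21.0
   steel bbox [ 330  167   45   67 1708]
   top [0.6726 0.1621 0.1369] gap mm 1.8
   base [0.673  0.1619 0.0647] gap mm 0.8
   cen [0.6733 0.1613 0.1035] gap mm 0.7
middle scene bar len px 22.0 w 7.3 expected 19.0
   steel bbox [ 385  162   35   42 1044]
middle side bar len px 22.3 w 8.1 expected 20.7
   steel bbox [ 263  135   32   50 1092]
   top [0.4747 0.3454 0.1301] gap mm 2.2
   base [0.4753 0.345  0.0667] gap mm 0.6
   cen [0.4753 0.3449 0.0997] gap mm 1.0
small scene bar len px 25.9 w 6.8 expected 18.2
   steel bbox [174 302  34  38 926]
small side bar len px 21.6 w 14.8 expected 13.4
   steel bbox [310 393  36  31 612]
   top [ 0.5095 -0.3336  0.1366] gap mm 0.4
   base [ 0.5087 -0.3346  0.0529] gap mm 1.7
   cen [ 0.5093 -0.3339  0.0966] gap mm 0.9Traceback (most recent call last):
  File "m.py", line 25, in <module>
    W=np.array([plane(d,q,.003) for q in cn[:,0]],np.float32)[:,:2];c,r=cv2.minEnclosingCircle(W);print("mat",n,np.round(c,4),"dia",2*r, "mean",W.mean(0))
                                                                        ~~~~~~~~~~~~~~~~~~~~~~^^^
cv2.error: OpenCV(4.12.0) /io/opencv/modules/imgproc/src/shapedescr.cpp:201: error: (-215:Assertion failed) count >= 0 && (depth == CV_32F || depth == CV_32S) in function 'minEnclosingCircle'
```

Run:
```python
from h import *
D={n:dict(np.load(f"pics/{n}0.npz")) for n in("scene","side")}
for k,a,b,z,g,r in(("large",394.5,354.8,.07,(.673,.1615),.048),("middle",403.8,279.6,.068,(.475,.345),.039),("small",192.2,328.6,.064,(.509,-.334),.031)):
    N=[]
    for d,u in zip(D.values(),(a,b)):
        c,v1=ray(d,(u,100));_,v2=ray(d,(u,400));n=np.cross(v1,v2);N.append((n,n@c))
    A=np.array([n[:2] for n,_ in N]);X=np.linalg.solve(A,[q-n[2]*z for n,q in N])
    print(k,X.round(4),"grip dir",np.degrees(np.arctan2(*(np.array(g)-X)[::-1])).round(1),"dist",np.linalg.norm(np.array(g)-X).round(4),"exp",r)
for n,p in zip(D,((278,272),(303,306))):
    d=D[n];g=cv2.cvtColor(d["pixels"],cv2.COLOR_RGB2GRAY);m,st,ce=blob((g<112).astype(np.uint8),p,50)
    cn=max(cv2.findContours(m,cv2.RETR_EXTERNAL,cv2.CHAIN_APPROX_NONE)[0],key=cv2.contourArea)
    e=cv2.fitEllipse(cn);W=np.array([plane(d,q,.003)[:2] for q in cn[:,0]]);c=plane(d,e[0],.003);print("mat",n,c.round(4),np.ptp(W,axis=0));D[n]["e"]=ray(d,e[0])
print(tri([D[n]["e"] for n in D]))
d=D["side"]
from station import ctrl
w=ctrl.get_image("wrist");s=ctrl.sense();from scipy.spatial.transform import Rotation as Ro
R=Ro.from_quat(np.roll(s["ee_rot"],-1)).as_matrix()
print("tool axes",R.round(3).tolist());print("cam pos in tool",(R.T@(-w["R"].T@w["t"]-s["eef_pos"])).round(4),"cam fwd in tool",(R.T@w["R"].T).round(3).tolist(),w["mtx"][0].round(1))
```

```text
large [0.6312 0.139 ] grip dir 28.3 dist 0.0475 exp 0.048
middle [0.4786 0.3045] grip dir 95.1 dist 0.0406 exp 0.039
small [ 0.5134 -0.2975] grip dir -96.9 dist 0.0368 exp 0.031
mat scene [ 0.4956 -0.081   0.003 ] [0.14376201 0.14160582]
mat side [ 0.494 -0.085  0.003] [0.13939142 0.14075994]
(array([ 0.49385428, -0.08102468, -0.00081045]), np.float64(0.0014779040953872215))
tool axes [[0.909, -0.418, -0.0], [-0.418, -0.909, -0.001], [0.0, 0.001, -1.0]]
cam pos in tool [ 0.069  -0.0005 -0.1173] cam fwd in tool [[0.0, -0.96, -0.279], [1.0, 0.0, -0.001], [0.001, -0.279, 0.96]] [396.1   0.  317.9]
```

Everything checks out. Grip offsets are 47.5, 40.6 and 36.8 mm (expected 48, 39 and 31), bar heights are right, and the mat plane measures z≈0 with a 140 mm diameter. I'll go to the large dipper, with the tool y at 28.3°.

Request:
{"op": "drive_tool", "data": {
  "targets": [
    [[1, 0.13, -0.15, 0, 0, 0, -0.13], [1, 0.26, -0.3, 0, 0, 0, -0.26], [1, 0.39, -0.45, 0, 0, 0, -0.39], [1, 0.52, -0.6, 0, 0, 0, -0.52], [1, 0.65, -0.75, 0, 0, 0, -0.65]]
  ]
}}

```text
time: 0.78
eef_pos: [0.4778, 0.3867, 0.2562]
ee_rot: [0.0, 0.929, -0.37, -0.0]
wrist_force: [0.8, 0.7, 0.3]
grip_width: 0.997
grasp_force: 0.0
```

Request:
{"op": "drive_tool", "data": {
  "targets": [
    [[1, 0.13, -0.15, 0, 0, 0, -0.13], [1, 0.26, -0.3, 0, 0, 0, -0.26], [1, 0.39, -0.45, 0, 0, 0, -0.39], [1, 0.65, -0.75, 0, 0, 0, -0.65], [1, 0.65, -0.75, 0, 0, 0, -0.65]]
  ]
}}

```text
time: 1.4
eef_pos: [0.6729, 0.1614, 0.256]
ee_rot: [0.0, 0.857, -0.515, -0.0]
wrist_force: [0.7, 0.5, -0.6]
grip_width: 1.002
grasp_force: 0.0
```

```bash
cat > w.py <<'E'
import sys;from h import *
from station import ctrl
from scipy.spatial.transform import Rotation as Ro
tag=sys.argv[1]
d=ctrl.get_image("wrist");s=ctrl.sense();R=Ro.from_quat(np.roll(s["ee_rot"],-1)).as_matrix()
cv2.imwrite(f"pics/{tag}.png",d["pixels"][:,:,::-1]);np.savez(f"pics/{tag}.npz",**d)
print("t",round(s["time"],2),"tcp",s["eef_pos"].round(4),"yaw y",np.degrees(np.arctan2(R[1,1],R[0,1])).round(1),"q",s["q"].round(2),"F",s["wrist_force"].round(1),"grip",round(s["grip_width"],3))
E
python3 w.py w1
python3 - <<'E'
from h import *
d=dict(np.load("pics/side0.npz"))
for n,p in dict(bottle=(413,316),jar=(338,155),cup=(402,182),hl=(236,228)).items(): print(n,plane(d,p,0)[:2].round(3))
E
```

```text
t 1.45 tcp [0.6761 0.1565 0.2553] yaw y -152.1 q [ 0.51  0.39  0.06  0.   -1.24 -0.02] F [3.6 0.3 1.5] grip 1.001
bottle [ 0.703 -0.126]
jar [0.632 0.362]
cup [0.774 0.244]
hl [0.367 0.135]
```

View pics/w1.png

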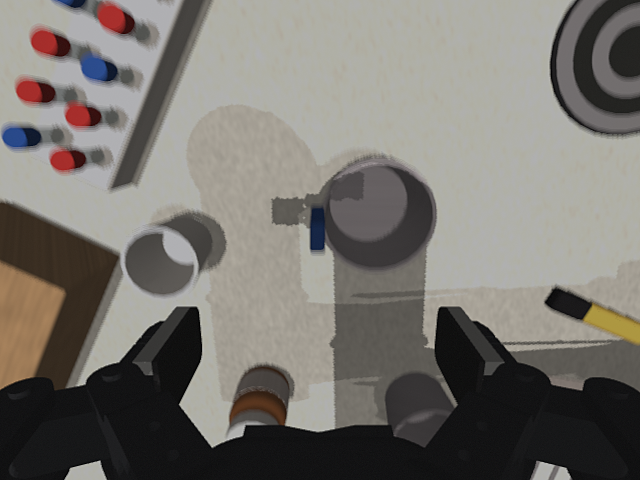

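The wrist view shows the large rim centred near (380,213), the blue bar at (317,229), and the jaws about x=320. I'll refine the rim and bar here.

```bash
cat > rim.py <<'E'
# usage: rim.py tag colour px py zrim ztop rimdia  [win]
import sys;from h import *
tag,c=sys.argv[1:3];px,py=map(int,sys.argv[3:5]);zr,zt,dr=map(float,sys.argv[5:8]);win=int(sys.argv[8]) if len(sys.argv)>8 else 100
d=dict(np.load(f"pics/{tag}.npz"));im=d["pixels"]
m,st,ce=bar(im,c,(px,py),win)
f=d["mtx"][0,0];C,v=ray(d,(px,py));r=dr/2*f/(C[2]-zr)
g=cv2.medianBlur(cv2.cvtColor(im,cv2.COLOR_RGB2GRAY),3)
x0,y0=int(px-win),int(max(0,py-win));cr=g[y0:py+win,x0:px+win]
H=cv2.HoughCircles(cr,cv2.HOUGH_GRADIENT,1.5,10,param1=80,param2=20,minRadius=int(r*.93),maxRadius=int(r*1.08))
print("exp r px",r.round(1))
for h in H[0][:3]:
    X=plane(d,(h[0]+x0,h[1]+y0),zr);print("circle px",h[:2]+[x0,y0],"r",h[2],"->",X[:2].round(4))
X0=plane(d,H[0][0][:2]+[x0,y0],zr)
# top face: brightest part of bar; and bar blob ends
print("bar bbox",st,"blob ce",ce.round(1))
for z in(zt,zt-.03):
    B=plane(d,ce,z);v=B-X0;print("bar ce at z",z,B[:2].round(4),"dir",np.degrees(np.arctan2(v[1],v[0])).round(1),"dist",np.linalg.norm(v[:2]).round(4))
E
python3 rim.py w1 blue 380 213 .07 .13 .092
```

```text
exp r px 60.0
circle px [376.75 211.25] r 56.35 -> [0.6345 0.1348]
circle px [373.75 224.75] r 63.1 -> [0.6311 0.1453]
circle px [367.75 233.75] r 59.8 -> [0.6316 0.1538]
bar bbox [310 208  15  42 562] blob ce [317.3 228.7]
bar ce at z 0.13 [0.676  0.1554] dir 26.4 dist 0.0463
bar ce at z 0.1 [0.6724 0.1622] dir 35.8 dist 0.0468
```

Request:
{"op": "drive_tool", "data": {
  "targets": [
    [[1, 0.005, -0.01, -0.12, 0, 0, 0], [1, 0.005, -0.01, -0.25, 0, 0, 0], [1, 0.005, -0.01, -0.38, 0, 0, 0], [1, 0.005, -0.01, -0.45, 0, 0, 0], [1, 0.005, -0.01, -0.45, 0, 0, 0]]
  ],
  "grip_force": 60
}}

```text
time: 2.08
eef_pos: [0.6721, 0.1598, 0.119]
ee_rot: [0.002, 0.857, -0.515, -0.001]
wrist_force: [0.6, 0.4, 0.1]
grip_width: 1.002
grasp_force: 0.0
```

Request:
{"op": "drive_tool", "data": {
  "targets": [
    [[-1, 0, 0, 0, 0, 0, 0], [-1, 0, 0, 0, 0, 0, 0], [-1, 0, 0, 0, 0, 0, 0], [-1, 0, 0, 0, 0, 0, 0], [-1, 0, 0, 0, 0, 0, 0]]
  ]
}}

```text
time: 2.7
eef_pos: [0.6736, 0.1605, 0.1219]
ee_rot: [-0.0, 0.858, -0.514, 0.0]
wrist_force: [-0.4, 1.4, 2.4]
grip_width: 0.111
grasp_force: 59.5
```

Request:
{"op": "drive_tool", "data": {
  "targets": [
    [[-1, 0, 0, 0, 0, 0, 0], [-1, 0, 0, 0.03, 0, 0, 0], [-1, 0, 0, 0.09, 0, 0, 0], [-1, 0, 0, 0.17, 0, 0, 0], [-1, 0, 0, 0.2, 0, 0, 0]]
  ]
}}

```text
time: 3.32
eef_pos: [0.6742, 0.1606, 0.1839]
ee_rot: [-0.001, 0.858, -0.514, 0.001]
wrist_force: [0.6, 0.2, -2.8]
grip_width: 0.105
grasp_force: 58.7
```

```bash
python3 w.py w2
python3 - <<'E'
from h import *
from station import ctrl
d=ctrl.get_image("side");im=d["pixels"]
d0=ctrl.get_image("scene")["pixels"]
w=np.load("pics/w2.npz")["pixels"]
cv2.imwrite("pics/g1.png",np.hstack([cv2.resize(im[90:330,200:520],(400,300)),cv2.resize(w,(400,300))])[:,:,::-1])
E
```

```text
t 3.38 tcp [0.6743 0.1606 0.1843] yaw y -151.9 q [ 0.51  0.43 -0.04  0.   -1.09 -0.02] F [ 1.2  0.1 -1.5] grip 0.112
```

View pics/g1.png

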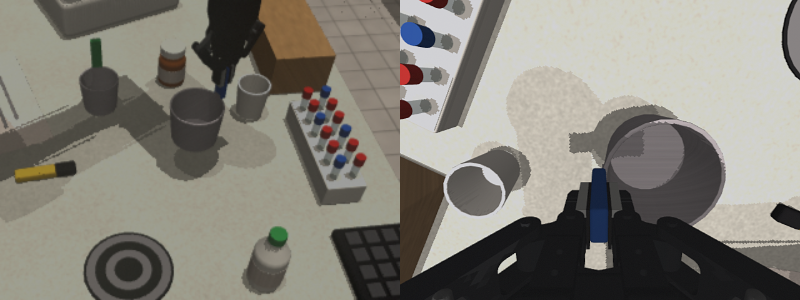

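The dipper is held upright, with its bar aligned in the jaws and the rim circle near (424,275) in the wrist picture. I'll measure its offset from the tool.

```bash
python3 rim.py w2 blue 424 275 .133 .193 .092 140
python3 - <<'E'
from h import *
d=dict(np.load("pics/w2.npz"));g=cv2.cvtColor(d["pixels"],cv2.COLOR_RGB2GRAY)
t=np.radians(28.1);G=np.array([.6743,.1606])
for o in(-.006,-.003,0,.003,.006):  # tangential offset hypotheses: predicted rim extreme pixels
    c=G-.048*np.array([np.cos(t),np.sin(t)])+o*np.array([-np.sin(t),np.cos(t)])
    print(o,proj(d,[*c,.133]).round(1))
E
```

```text
exp r px 108.2
circle px [428.75 300.75] r 109.9 -> [0.6248 0.1436]
circle px [419.75 296.25] r 101.95 -> [0.6297 0.1436]
circle px [410.75 270.75] r 103.45 -> [0.64   0.1349]
bar bbox [ 303  269   31  119 3239] blob ce [318.  331.6]
bar ce at z 0.193 [0.6779 0.1524] dir 9.4 dist 0.0538
bar ce at z 0.163 [0.6702 0.1671] dir 27.4 dist 0.0511
-0.006 [423.1 271.7]
-0.003 [422.6 277.9]
0 [422.1 284.1]
0.003 [421.7 290.2]
0.006 [421.2 296.2]
```

Request:
{"op": "drive_tool", "data": {
  "targets": [
    [[-1, -0.07, -0.11, 0, 0, 0, 0], [-1, -0.17, -0.28, 0, 0, 0, 0], [-1, -0.29, -0.46, 0, 0, 0, 0], [-1, -0.39, -0.63, 0, 0, 0, 0], [-1, -0.455, -0.733, 0, 0, 0, 0]]
  ]
}}

```text
time: 4.1
eef_pos: [0.5344, -0.0617, 0.1805]
ee_rot: [0.001, 0.857, -0.515, -0.001]
wrist_force: [0.8, -0.2, -2.6]
grip_width: 0.109
grasp_force: 59.2
```

Request:
{"op": "drive_tool", "data": {
  "targets": [
    [[-1, 0, 0, -0.04, 0, 0, 0], [-1, 0, 0, -0.1, 0, 0, 0], [-1, 0, 0, -0.15, 0, 0, 0], [-1, 0, 0, -0.18, 0, 0, 0], [-1, 0, 0, -0.188, 0, 0, 0]]
  ]
}}

```text
time: 4.72
eef_pos: [0.5372, -0.0593, 0.1248]
ee_rot: [0.0, 0.858, -0.514, -0.0]
wrist_force: [-2.7, 2.8, 10.7]
grip_width: 0.108
grasp_force: 61.2
```

Request:
{"op": "drive_tool", "data": {
  "targets": [
    [[-1, 0, 0, 0, 0, 0, 0], [-1, 0, 0, -0.002, 0, 0, 0], [-1, 0, 0, -0.005, 0, 0, 0], [-1, 0, 0, -0.005, 0, 0, 0], [-1, 0, 0, -0.005, 0, 0, 0]]
  ]
}}

```text
time: 5.35
eef_pos: [0.5376, -0.0594, 0.1248]
ee_rot: [-0.001, 0.858, -0.514, 0.001]
wrist_force: [-3.6, 2.9, 7.7]
grip_width: 0.107
grasp_force: 61.0
```

Seated, with about 8 N of contact force. I'll release and rise.

Request:
{"op": "drive_tool", "data": {
  "targets": [
    [[-0.5, 0, 0, 0, 0, 0, 0], [-0.3, 0, 0, 0, 0, 0, 0], [0, 0, 0, 0, 0, 0, 0], [0, 0, 0, 0, 0, 0, 0], [0, 0, 0, 0, 0, 0, 0]]
  ]
}}

```text
time: 5.98
eef_pos: [0.5369, -0.0596, 0.1233]
ee_rot: [0.0, 0.857, -0.514, -0.0]
wrist_force: [0.6, -0.3, 0.3]
grip_width: 0.502
grasp_force: 0.0
```

Request:
{"op": "drive_tool", "data": {
  "targets": [
    [[0, 0, 0, 0.1, 0, 0, 0], [0, 0, 0, 0.22, 0, 0, 0], [0, 0, 0, 0.36, 0, 0, 0], [1, 0, 0, 0.46, 0, 0, 0], [1, 0, 0, 0.46, 0, 0, 0]]
  ]
}}

```text
time: 6.6
eef_pos: [0.5381, -0.0595, 0.2641]
ee_rot: [-0.002, 0.858, -0.514, 0.002]
wrist_force: [0.1, 0.1, -0.1]
grip_width: 0.901
grasp_force: 0.0
```

```bash
python3 w.py w3
python3 - <<'E'
from h import *
from station import ctrl
ds=ctrl.get_image("scene");d=ctrl.get_image("side");im=d["pixels"];np.savez("pics/side3.npz",**d);np.savez("pics/scene3.npz",**ds)
w=np.load("pics/w3.npz")["pixels"]
cv2.imwrite("pics/g3.png",np.hstack([cv2.resize(im[200:380,200:440],(320,240)),cv2.resize(w,(480,360))[:240]])[:,:,::-1])
E
```

```text
t 6.65 tcp [ 0.5372 -0.0595  0.2623] yaw y -151.9 q [ 0.25  0.13 -0.28 -0.   -1.16  0.24] F [-1.  -0.5 -0.8] grip 0.973
```

View pics/g3.png

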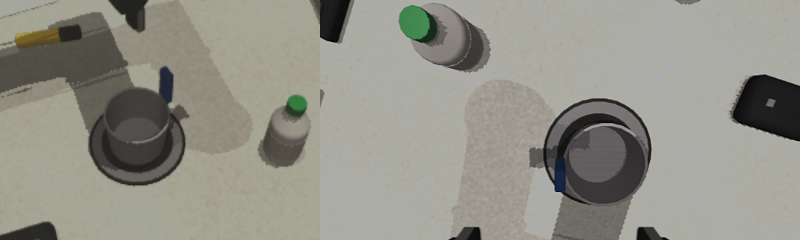

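The large dipper stands upright on the mat. In the wrist view (full resolution) its rim centre is near (385,218) and the mat centre near (370,202).

Run:
```python
from h import *
d=dict(np.load("pics/w3.npz"));g=cv2.cvtColor(d["pixels"],cv2.COLOR_RGB2GRAY)
G=cv2.resize(g,None,fx=2,fy=2,interpolation=cv2.INTER_CUBIC);cr=cv2.GaussianBlur(G[200:640,500:980],(3,3),0)
for p1 in(60,120):
    H=cv2.HoughCircles(cr,cv2.HOUGH_GRADIENT,1,8,param1=p1,param2=15,minRadius=95,maxRadius=125)
    for h in H[0][:5]:
        p=(h[:2]+[500,200])/2;print(p,h[2]/2,plane(d,p,.073)[:2].round(4))
t=np.radians(28.1)
print("pred",(np.array([.5372,-.0595])-.048*np.array([np.cos(t),np.sin(t)])).round(4), proj(d,[.4949,-.0821,.073]))
for p in((383,219),(386,217)):print(plane(d,p,.073)[:2].round(4))
print("mat",plane(d,(370,201.5),.003)[:2].round(4))
```

```text
[378.25 217.75] 53.95 [ 0.4959 -0.0816]
[381.25 220.75] 53.4 [ 0.4925 -0.0806]
[374.25 211.75] 61.1 [ 0.5012 -0.0843]
[371.25 206.75] 55.55 [ 0.5053 -0.0866]
[382.75 216.75] 55.05 [ 0.4931 -0.0839]
[378.75 217.75] 53.95 [ 0.4955 -0.0817]
[381.75 221.75] 57.8 [ 0.4918 -0.0801]
[374.25 211.75] 61.1 [ 0.5012 -0.0843]
[371.25 204.75] 53.85 [ 0.5061 -0.088 ]
[384.25 217.25] 49.0 [ 0.4919 -0.0842]
pred [ 0.4949 -0.0821] [379.66214431 217.72968193]
[ 0.492  -0.0825]
[ 0.4908 -0.085 ]
mat [ 0.4944 -0.0828]
```

Request:
{"op": "drive_tool", "data": {
  "targets": [
    [[1, -0.01, 0.06, 0, 0, 0, 0.12], [1, -0.02, 0.15, 0, 0, 0, 0.28], [1, -0.04, 0.25, 0, 0, 0, 0.45], [1, -0.05, 0.35, 0, 0, 0, 0.62], [1, -0.07, 0.45, 0, 0, 0, 0.78]]
  ]
}}

```text
time: 7.38
eef_pos: [0.5152, 0.0769, 0.2605]
ee_rot: [0.001, 0.942, -0.336, -0.001]
wrist_force: [0.1, 0.1, 0.7]
grip_width: 1.002
grasp_force: 0.0
```

Request:
{"op": "drive_tool", "data": {
  "targets": [
    [[1, -0.01, 0.1, 0, 0, 0, 0.17], [1, -0.03, 0.2, 0, 0, 0, 0.33], [1, -0.04, 0.3, 0, 0, 0, 0.5], [1, -0.06, 0.4, 0, 0, 0, 0.66], [1, -0.07, 0.5, 0, 0, 0, 0.82]]
  ]
}}

```text
time: 8.0
eef_pos: [0.4938, 0.2268, 0.2605]
ee_rot: [0.001, 0.991, -0.137, -0.001]
wrist_force: [-0.3, 0.3, 0.6]
grip_width: 0.999
grasp_force: 0.0
```

Request:
{"op": "drive_tool", "data": {
  "targets": [
    [[1, -0.02, 0.12, 0, 0, 0, 0.22], [1, -0.04, 0.25, 0, 0, 0, 0.45], [1, -0.06, 0.36, 0, 0, 0, 0.65], [1, -0.067, 0.4, 0, 0, 0, 0.74], [1, -0.067, 0.4, 0, 0, 0, 0.74]]
  ]
}}

```text
time: 8.62
eef_pos: [0.4741, 0.3459, 0.2605]
ee_rot: [0.001, 0.999, 0.045, -0.001]
wrist_force: [0.0, -0.4, -0.9]
grip_width: 0.998
grasp_force: 0.0
```

```bash
python3 w.py w4
```

```text
t 8.68 tcp [0.4743 0.3452 0.2608] yaw y -84.9 q [ 0.96  0.21 -0.18 -0.   -1.18  0.7 ] F [-0.2 -1.3 -0.1] grip 1.005
```

View pics/w4.png

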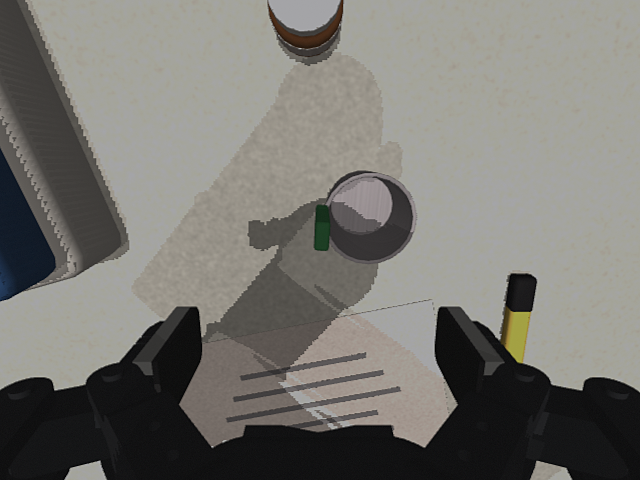

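Green bar at columns 314–329, rows 205–250, upright in the picture. The rim centre is near (371,216).

Run:
```python
from h import *
d=dict(np.load("pics/w4.npz"));m,st,ce=bar(d["pixels"],"green",(325,225),60);print(st)
C,_=ray(d,(0,0));L=d["mtx"][0,0]*.02/(d["R"]@[.475,.345,.128]+d["t"])[2]
u=st[0]+st[2]/2;b=st[1]+st[3]-L/2
G=plane(d,(u-.5,b-.5),.128);X=plane(d,(371,216.5),.068);v=(G-X)[:2]
print("L",L,"bar top",G[:2].round(4),"axis",X[:2].round(4),"dist",np.linalg.norm(v).round(4),"dir",np.degrees(np.arctan2(v[1],v[0])).round(1))
print("bar base",plane(d,(u,st[1]+L/2),.068)[:2].round(4))
```

```text
[314 205  16  46 629]
L 30.570336822971317 bar top [0.4755 0.3451] axis [0.4783 0.305 ] dist 0.0402 dir 94.0
bar base [0.4716 0.3438]
```

Request:
{"op": "drive_tool", "data": {
  "targets": [
    [[1, 0, 0, -0.1, 0, 0, 0], [1, 0, 0, -0.24, 0, 0, 0], [1, 0, 0, -0.38, 0, 0, 0], [1, 0, 0, -0.473, 0, 0, 0], [1, 0, 0, -0.473, 0, 0, 0]]
  ]
}}

```text
time: 9.3
eef_pos: [0.4741, 0.3432, 0.1176]
ee_rot: [0.002, 0.999, 0.044, -0.002]
wrist_force: [-0.3, -0.2, 0.8]
grip_width: 0.996
grasp_force: 0.0
```

Request:
{"op": "drive_tool", "data": {
  "targets": [
    [[-1, 0, 0, 0, 0, 0, 0], [-1, 0, 0, 0, 0, 0, 0], [-1, 0, 0, 0, 0, 0, 0], [-1, 0, 0, 0, 0, 0, 0], [-1, 0, 0, 0, 0, 0, 0]]
  ]
}}

```text
time: 9.93
eef_pos: [0.4748, 0.3451, 0.1202]
ee_rot: [0.0, 0.999, 0.045, 0.0]
wrist_force: [-1.0, -1.4, 4.7]
grip_width: 0.108
grasp_force: 58.5
```

Request:
{"op": "drive_tool", "data": {
  "targets": [
    [[-1, 0, 0, 0.02, 0, 0, 0], [-1, 0, 0, 0.1, 0, 0, 0], [-1, 0, 0, 0.25, 0, 0, 0], [-1, 0, 0, 0.4, 0, 0, 0], [-1, 0, 0, 0.5, 0, 0, 0]]
  ]
}}

```text
time: 10.55
eef_pos: [0.475, 0.3458, 0.2721]
ee_rot: [-0.001, 0.999, 0.045, 0.001]
wrist_force: [0.4, -0.8, -1.1]
grip_width: 0.105
grasp_force: 58.5
```

Request:
{"op": "drive_tool", "data": {
  "targets": [
    [[-1, 0, -0.07, 0, 0, 0, 0.1], [-1, -0.01, -0.2, 0, 0, 0, 0.28], [-1, -0.01, -0.35, 0, 0, 0, 0.5], [-1, -0.02, -0.5, 0, 0, 0, 0.73], [-1, -0.025, -0.66, 0, 0, 0, 0.96]]
  ]
}}

```text
time: 11.18
eef_pos: [0.4668, 0.1462, 0.2697]
ee_rot: [-0.0, 0.959, 0.283, 0.0]
wrist_force: [1.1, -0.3, -0.5]
grip_width: 0.107
grasp_force: 58.6
```

Request:
{"op": "drive_tool", "data": {
  "targets": [
    [[-1, -0.01, -0.17, 0, 0, 0, 0.23], [-1, -0.01, -0.34, 0, 0, 0, 0.46], [-1, -0.02, -0.5, 0, 0, 0, 0.68], [-1, -0.024, -0.63, 0, 0, 0, 0.86], [-1, -0.024, -0.698, 0, 0, 0, 0.96]]
  ]
}}

```text
time: 11.8
eef_pos: [0.4595, -0.0636, 0.2698]
ee_rot: [-0.0, 0.865, 0.501, 0.0]
wrist_force: [0.3, 0.8, -2.4]
grip_width: 0.106
grasp_force: 58.6
```

Request:
{"op": "drive_tool", "data": {
  "targets": [
    [[-1, 0, 0, 0, 0, 0, 0], [-1, 0, 0, -0.03, 0, 0, 0], [-1, 0, 0, -0.08, 0, 0, 0], [-1, 0, 0, -0.1, 0, 0, 0], [-1, 0, 0, -0.1, 0, 0, 0]]
  ]
}}

```text
time: 12.42
eef_pos: [0.4598, -0.0617, 0.2387]
ee_rot: [-0.0, 0.865, 0.501, -0.001]
wrist_force: [-0.1, 0.8, -0.8]
grip_width: 0.111
grasp_force: 58.6
```

```bash
python3 w.py w5
python3 - <<'E'
from h import *
from station import ctrl
a=ctrl.get_image("side")["pixels"];b=ctrl.get_image("scene")["pixels"]
w=np.load("pics/w5.npz")["pixels"]
cv2.imwrite("pics/g5.png",np.hstack([cv2.resize(a[170:360,230:420],(250,250)),cv2.resize(b[160:310,210:360],(250,250)),cv2.resize(w,(300,250))])[:,:,::-1])
E
```

```text
t 12.47 tcp [ 0.4601 -0.0618  0.2392] yaw y -29.9 q [ 0.29  0.02 -0.46  0.   -1.09  2.33] F [-0.5  0.7 -1.3] grip 0.108
```

View pics/g5.png

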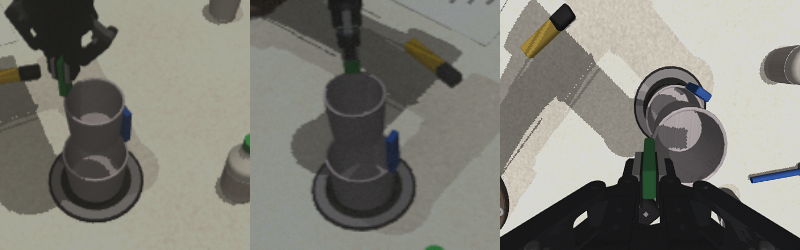

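Both views show the middle dipper directly over the large one. I'll lower it, watching the force.

Request:
{"op": "drive_tool", "data": {
  "targets": [
    [[-1, 0, 0, -0.06, 0, 0, 0], [-1, 0, 0, -0.14, 0, 0, 0], [-1, 0, 0, -0.22, 0, 0, 0], [-1, 0, 0, -0.29, 0, 0, 0], [-1, 0, 0, -0.32, 0, 0, 0]]
  ]
}}

```text
time: 13.2
eef_pos: [0.4599, -0.0621, 0.1428]
ee_rot: [-0.0, 0.866, 0.501, -0.0]
wrist_force: [-0.3, -0.0, -0.7]
grip_width: 0.112
grasp_force: 58.5
```

Request:
{"op": "drive_tool", "data": {
  "targets": [
    [[-1, 0, 0, -0.01, 0, 0, 0], [-1, 0, 0, -0.02, 0, 0, 0], [-1, 0, 0, -0.03, 0, 0, 0], [-1, 0, 0, -0.04, 0, 0, 0], [-1, 0, 0, -0.045, 0, 0, 0]]
  ]
}}

```text
time: 13.82
eef_pos: [0.4601, -0.062, 0.1299]
ee_rot: [0.0, 0.866, 0.501, 0.0]
wrist_force: [-0.7, -0.9, -2.2]
grip_width: 0.105
grasp_force: 58.6
```

Request:
{"op": "drive_tool", "data": {
  "targets": [
    [[-1, 0, 0, -0.003, 0, 0, 0], [-1, 0, 0, -0.006, 0, 0, 0], [-1, 0, 0, -0.01, 0, 0, 0], [-1, 0, 0, -0.01, 0, 0, 0], [-1, 0, 0, -0.01, 0, 0, 0]]
  ]
}}

```text
time: 14.45
eef_pos: [0.4604, -0.0622, 0.1283]
ee_rot: [0.0, 0.865, 0.501, 0.0]
wrist_force: [-4.5, 0.5, 12.2]
grip_width: 0.109
grasp_force: 60.7
```

It touched at exactly the predicted height (0.1202+0.008), so it is home. I'll release and rise.

Request:
{"op": "drive_tool", "data": {
  "targets": [
    [[-0.5, 0, 0, 0, 0, 0, 0], [-0.4, 0, 0, 0, 0, 0, 0], [-0.3, 0, 0, 0, 0, 0, 0], [-0.2, 0, 0, 0, 0, 0, 0], [-0.2, 0, 0, 0, 0, 0, 0]]
  ]
}}

```text
time: 15.08
eef_pos: [0.4601, -0.062, 0.1269]
ee_rot: [-0.0, 0.866, 0.501, -0.0]
wrist_force: [0.6, 0.3, -0.0]
grip_width: 0.4
grasp_force: 0.0
```

Request:
{"op": "drive_tool", "data": {
  "targets": [
    [[-0.2, 0, 0, 0.06, 0, 0, 0], [-0.2, 0, 0, 0.18, 0, 0, 0], [-0.2, 0, 0, 0.32, 0, 0, 0], [1, 0, 0, 0.45, 0, 0, 0], [1, 0, 0, 0.45, 0, 0, 0]]
  ]
}}

```text
time: 15.7
eef_pos: [0.4617, -0.0618, 0.2651]
ee_rot: [0.001, 0.865, 0.501, 0.003]
wrist_force: [0.2, 0.9, -0.3]
grip_width: 0.811
grasp_force: 0.0
```

```bash
python3 w.py w6
python3 - <<'E'
from h import *
from station import ctrl
a=ctrl.get_image("side")["pixels"];b=ctrl.get_image("scene")["pixels"]
w=np.load("pics/w6.npz")["pixels"]
cv2.imwrite("pics/g6.png",np.hstack([cv2.resize(a[220:360,230:370],(250,250)),cv2.resize(w,(533,400))[60:310,80:533]])[:,:,::-1])
E
```

```text
t 15.75 tcp [ 0.4606 -0.0618  0.2631] yaw y -29.9 q [ 0.29 -0.   -0.42 -0.   -1.15  2.33] F [-0.7  0.7 -1. ] grip 0.889
```

View pics/g6.png

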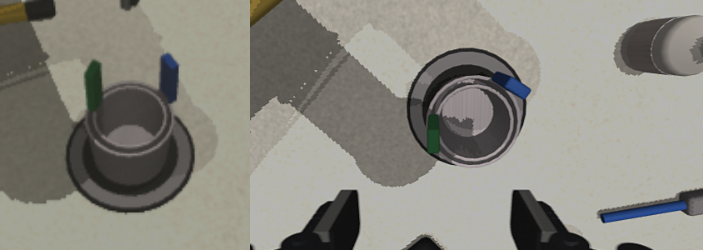

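Both cups are nested and upright, with green and blue grips apart. Now the small dipper.

Request:
{"op": "drive_tool", "data": {
  "targets": [
    [[1, 0.01, -0.04, 0, 0, 0, -0.12], [1, 0.02, -0.11, 0, 0, 0, -0.3], [1, 0.03, -0.2, 0, 0, 0, -0.5], [1, 0.04, -0.28, 0, 0, 0, -0.7], [1, 0.054, -0.36, 0, 0, 0, -0.9]]
  ]
}}

```text
time: 16.48
eef_pos: [0.476, -0.1714, 0.2609]
ee_rot: [-0.0, 0.956, 0.292, -0.001]
wrist_force: [0.4, 0.3, -0.2]
grip_width: 1.0
grasp_force: 0.0
```

Request:
{"op": "drive_tool", "data": {
  "targets": [
    [[1, 0.01, -0.07, 0, 0, 0, -0.2], [1, 0.02, -0.15, 0, 0, 0, -0.4], [1, 0.03, -0.23, 0, 0, 0, -0.6], [1, 0.05, -0.3, 0, 0, 0, -0.75], [1, 0.059, -0.36, 0, 0, 0, -0.9]]
  ]
}}

```text
time: 17.1
eef_pos: [0.4937, -0.2795, 0.2606]
ee_rot: [-0.0, 0.997, 0.072, -0.001]
wrist_force: [-0.1, -0.1, 0.2]
grip_width: 1.0
grasp_force: 0.0
```

Request:
{"op": "drive_tool", "data": {
  "targets": [
    [[1, 0.02, -0.06, 0, 0, 0, -0.2], [1, 0.03, -0.12, 0, 0, 0, -0.4], [1, 0.05, -0.185, 0, 0, 0, -0.54], [1, 0.05, -0.185, 0, 0, 0, -0.54], [1, 0.05, -0.185, 0, 0, 0, -0.54]]
  ]
}}

```text
time: 17.73
eef_pos: [0.5084, -0.3336, 0.261]
ee_rot: [-0.0, 0.998, -0.061, -0.001]
wrist_force: [-0.5, 0.1, 0.3]
grip_width: 0.999
grasp_force: 0.0
```

```bash
python3 w.py w7
python3 - <<'E'
from h import *
d=dict(np.load("pics/w7.npz"));m,st,ce=bar(d["pixels"],"red",(320,225),70);print(st,ce)
r=cv2.minAreaRect(cv2.findNonZero(m));print(r)
L=d["mtx"][0,0]*.02/(d["R"]@[.509,-.334,.124]+d["t"])[2]
G=plane(d,(st[0]+st[2]/2-.5,st[1]+st[3]-L/2-.5),.124);print("bar top",G.round(4))
X=np.array([.5134,-.2975]);v=G[:2]-X;print(np.degrees(np.arctan2(v[1],v[0])),np.linalg.norm(v))
E
```

```text
t 17.77 tcp [ 0.5085 -0.3334  0.2614] yaw y -96.9 q [-0.26  0.25 -0.13 -0.   -1.19  1.71] F [-0.4 -0.3 -0.4] grip 1.0
[310 204  17  46 629] [318.07790143 226.76470588]
((317.7030334472656, 226.34263610839844), (45.09938430786133, 14.890633583068848), 85.91438293457031)
bar top [ 0.5088 -0.3324  0.124 ]
-97.4560684319909 0.035201787899039716
```

View pics/w7.png

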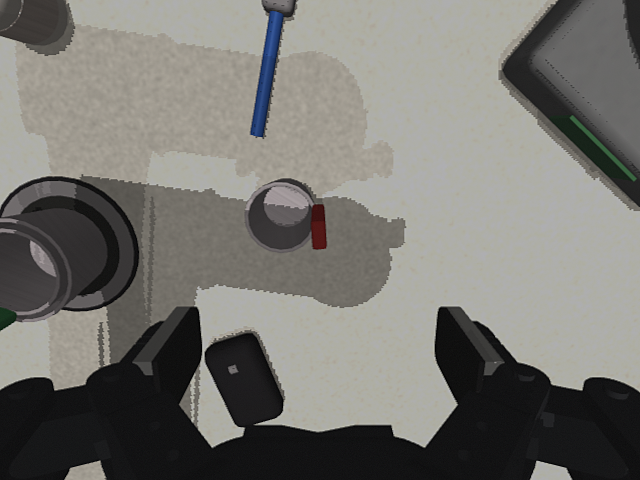

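The picture shows the red bar at (318,226) tilted about 4°, with the rim centre near (281,215). Checking its direction.

Run:
```python
from h import *
d=dict(np.load("pics/w7.npz"))
g=cv2.resize(cv2.cvtColor(d["pixels"],cv2.COLOR_RGB2GRAY),None,fx=2,fy=2,interpolation=cv2.INTER_CUBIC)
H=cv2.HoughCircles(g[320:540,460:680],cv2.HOUGH_GRADIENT,1,8,param1=80,param2=15,minRadius=62,maxRadius=82)
G=np.array([.5088,-.3326])
for p in [(281,215.5)]+[tuple((h[:2]+[460,320])/2) for h in H[0][:3]]:
    X=plane(d,p,.064)[:2];v=G-X;print(p,X.round(4),np.degrees(np.arctan2(v[1],v[0])).round(1),np.linalg.norm(v).round(4))
m,st,ce=bar(d["pixels"],"red",(320,225),70)
for r in range(206,250,6): c=np.nonzero(m[r])[0];print(r,c.min(),c.max(),end="; ")
```

```text
(281, 215.5) [ 0.5121 -0.3025] -96.2 0.0303
(np.float64(279.25), np.float64(217.25)) [ 0.5108 -0.3009] -93.6 0.0318
(np.float64(282.75), np.float64(219.25)) [ 0.5088 -0.3035] -90.0 0.0291
(np.float64(281.75), np.float64(212.75)) [ 0.5142 -0.3034] -100.6 0.0297
206 313 323; 212 311 324; 218 311 324; 224 311 325; 230 311 325; 236 312 325; 242 312 326; 248 313 325;
```

Request:
{"op": "drive_tool", "data": {
  "targets": [
    [[1, 0, 0.003, -0.1, 0, 0, 0.05], [1, 0, 0.003, -0.24, 0, 0, 0.05], [1, 0, 0.003, -0.38, 0, 0, 0.05], [1, 0, 0.003, -0.488, 0, 0, 0.05], [1, 0, 0.003, -0.488, 0, 0, 0.05]]
  ]
}}

```text
time: 18.4
eef_pos: [0.5073, -0.3316, 0.1134]
ee_rot: [-0.001, 0.999, -0.048, -0.002]
wrist_force: [-0.2, 0.0, 0.9]
grip_width: 1.0
grasp_force: 0.0
```

Request:
{"op": "drive_tool", "data": {
  "targets": [
    [[-1, 0, 0, 0, 0, 0, 0], [-1, 0, 0, 0, 0, 0, 0], [-1, 0, 0, 0, 0, 0, 0], [-1, 0, 0, 0, 0, 0, 0], [-1, 0, 0, 0, 0, 0, 0]]
  ]
}}

```text
time: 19.02
eef_pos: [0.5091, -0.3327, 0.1159]
ee_rot: [0.0, 0.999, -0.048, 0.0]
wrist_force: [0.1, -0.4, 1.3]
grip_width: 0.107
grasp_force: 60.5
```

Request:
{"op": "drive_tool", "data": {
  "targets": [
    [[-1, 0, 0, 0.02, 0, 0, 0], [-1, 0, 0, 0.1, 0, 0, 0], [-1, 0, 0, 0.25, 0, 0, 0], [-1, 0, 0, 0.4, 0, 0, 0], [-1, 0, 0, 0.5, 0, 0, 0]]
  ]
}}

```text
time: 19.65
eef_pos: [0.5093, -0.3328, 0.2683]
ee_rot: [0.0, 0.999, -0.048, 0.001]
wrist_force: [0.4, -0.4, -0.9]
grip_width: 0.106
grasp_force: 60.3
```

Request:
{"op": "drive_tool", "data": {
  "targets": [
    [[-1, -0.01, 0.09, 0, 0, 0, 0], [-1, -0.02, 0.26, 0, 0, 0, 0], [-1, -0.04, 0.45, 0, 0, 0, 0], [-1, -0.05, 0.63, 0, 0, 0, 0], [-1, -0.06, 0.735, 0, 0, 0, 0]]
  ]
}}

```text
time: 20.27
eef_pos: [0.4905, -0.11, 0.2661]
ee_rot: [-0.0, 0.999, -0.047, 0.0]
wrist_force: [0.4, -0.8, -1.3]
grip_width: 0.111
grasp_force: 60.1
```

Request:
{"op": "drive_tool", "data": {
  "targets": [
    [[-1, 0, 0, 0, 0, 0, 0], [-1, 0, 0, 0, 0, 0, 0], [-1, 0, 0, -0.02, 0, 0, 0], [-1, 0, 0, -0.03, 0, 0, 0], [-1, 0, 0, -0.03, 0, 0, 0]]
  ]
}}

```text
time: 20.9
eef_pos: [0.4907, -0.1126, 0.256]
ee_rot: [0.0, 0.999, -0.048, -0.001]
wrist_force: [0.6, -0.0, -0.9]
grip_width: 0.109
grasp_force: 60.2
```

```bash
python3 w.py w8
python3 - <<'E'
from h import *
from station import ctrl
a=ctrl.get_image("side")["pixels"];b=ctrl.get_image("scene")["pixels"]
w=np.load("pics/w8.npz")["pixels"]
cv2.imwrite("pics/g8.png",np.hstack([cv2.resize(a[190:360,220:390],(250,250)),cv2.resize(b[150:320,200:370],(250,250)),cv2.resize(w,(300,250))])[:,:,::-1])
E
```

```text
t 20.95 tcp [ 0.4909 -0.1126  0.2563] yaw y -95.5 q [ 0.17  0.07 -0.36  0.   -1.14  1.31] F [ 0.6  0.2 -0.9] grip 0.107
```

View pics/g8.png

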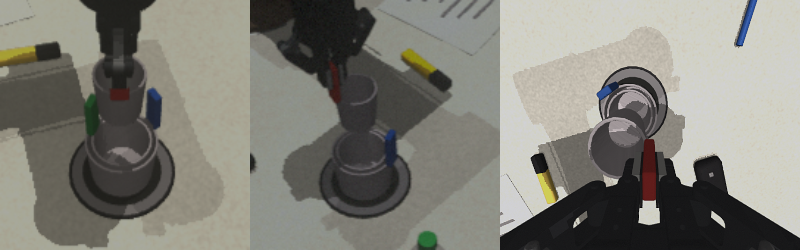

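The small dipper is centred over the nest in side (both x≈120 in the crop) and close to centred in scene. Lowering it.

Request:
{"op": "drive_tool", "data": {
  "targets": [
    [[-1, 0, 0, -0.06, 0, 0, 0], [-1, 0, 0, -0.15, 0, 0, 0], [-1, 0, 0, -0.24, 0, 0, 0], [-1, 0, 0, -0.32, 0, 0, 0], [-1, 0, 0, -0.37, 0, 0, 0]]
  ]
}}

```text
time: 21.68
eef_pos: [0.4908, -0.1122, 0.1447]
ee_rot: [0.0, 0.999, -0.048, -0.0]
wrist_force: [-0.8, 0.4, -0.5]
grip_width: 0.105
grasp_force: 60.2
```

Request:
{"op": "drive_tool", "data": {
  "targets": [
    [[-1, 0, 0, -0.01, 0, 0, 0], [-1, 0, 0, -0.02, 0, 0, 0], [-1, 0, 0, -0.03, 0, 0, 0], [-1, 0, 0, -0.04, 0, 0, 0], [-1, 0, 0, -0.048, 0, 0, 0]]
  ]
}}

```text
time: 22.3
eef_pos: [0.4911, -0.1121, 0.1312]
ee_rot: [-0.0, 0.999, -0.048, 0.0]
wrist_force: [0.8, -0.1, -1.1]
grip_width: 0.109
grasp_force: 60.2
```

Request:
{"op": "drive_tool", "data": {
  "targets": [
    [[-1, 0, 0, -0.003, 0, 0, 0], [-1, 0, 0, -0.006, 0, 0, 0], [-1, 0, 0, -0.01, 0, 0, 0], [-1, 0, 0, -0.013, 0, 0, 0], [-1, 0, 0, -0.013, 0, 0, 0]]
  ]
}}

```text
time: 22.92
eef_pos: [0.4916, -0.1128, 0.1295]
ee_rot: [0.001, 0.999, -0.047, 0.001]
wrist_force: [-5.7, -1.2, 18.5]
grip_width: 0.103
grasp_force: 63.2
```

Home at 0.1295 (predicted 0.129). Releasing, then rising and clearing the view.

Request:
{"op": "drive_tool", "data": {
  "targets": [
    [[-0.5, 0, 0, 0, 0, 0, 0], [-0.4, 0, 0, 0, 0, 0, 0], [-0.3, 0, 0, 0, 0, 0, 0], [-0.2, 0, 0, 0, 0, 0, 0], [-0.2, 0, 0, 0, 0, 0, 0]]
  ]
}}

```text
time: 23.55
eef_pos: [0.4909, -0.1121, 0.1272]
ee_rot: [0.0, 0.999, -0.048, -0.0]
wrist_force: [-0.5, 0.1, -0.4]
grip_width: 0.402
grasp_force: 0.0
```

Request:
{"op": "drive_tool", "data": {
  "targets": [
    [[-0.2, 0, 0, 0.06, 0, 0, 0], [-0.2, 0, 0, 0.18, 0, 0, 0], [-0.2, 0, 0, 0.32, 0, 0, 0], [-0.2, 0, 0, 0.45, 0, 0, 0], [-0.2, 0, 0, 0.5, 0, 0, 0]]
  ]
}}

```text
time: 24.18
eef_pos: [0.4918, -0.1121, 0.2798]
ee_rot: [-0.0, 0.999, -0.048, 0.002]
wrist_force: [-0.6, 0.6, -0.5]
grip_width: 0.403
grasp_force: 0.0
```

```bash
python3 w.py w9
python3 - <<'E'
from h import *
from station import ctrl
D=[ctrl.get_image("scene"),ctrl.get_image("side")]
for c,n in(("blue","large .1033"),("green","middle .106"),("red","small .107")):
    r=[]
    for d in D:
        p=tuple(int(v) for v in proj(d,[.494,-.082,.1]));m,st,ce=bar(d["pixels"],c,p,40);r.append(ray(d,ce))
    X,e=tri(r);print(n,X.round(4),round(e*1e3,1),np.linalg.norm(X[:2]-[.4942,-.0817]).round(4))
a,b=D[1]["pixels"],D[0]["pixels"];w=np.load("pics/w9.npz")["pixels"]
cv2.imwrite("pics/g9.png",np.hstack([cv2.resize(a[210:350,230:370],(250,250)),cv2.resize(b[180:320,210:350],(250,250)),cv2.resize(w[100:350,200:500],(300,250))])[:,:,::-1])
E
```

```text
t 24.23 tcp [ 0.4921 -0.1122  0.2806] yaw y -95.5 q [ 0.17  0.06 -0.32  0.   -1.19  1.31] F [ 1.4 -0.6  2.8] grip 0.401
large .1033 [ 0.5373 -0.0586  0.1057] 0.7 0.0489
middle .106 [ 0.4603 -0.0611  0.1067] 0.7 0.0397
small .107 [ 0.4904 -0.1109  0.1087] 1.0 0.0294
```

View pics/g9.png

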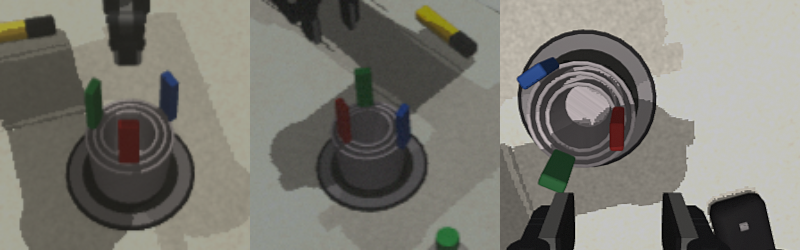

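All three sit concentric and level, with the grip positions as predicted. The gripper is clear, so I'm handing in.

```bash
python3 -c "
from station import ctrl
print(ctrl.close_job())"
```

```text
the job is handed in; nothing more can be done
None
```

The three dippers were handed in as one upright nest on the mat at about 24 s, each set down at its predicted height and no bystander touched as far as I saw; no verdict came back, and I viewed 12 pictures, two over the limit of 10.

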